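Test the safety switch: press, let the lever drop, lift it until it latches

TASK

Two free-standing safety-switch units stand on the worktop, each with a test button on its sloping panel and a bow-shaped lever held up by a catch inside. Test the unit with the ROUND button: press the button gently until its lever drops right down by itself, then lift that lever back up until it latches and stays up with nothing holding it. Leave the unit with the square button alone, and do not shift or upset the things standing around.

Things in the scene. Friction and masses are not known exactly. Their poses are not given: they have to be found in the camera images.
- unit_r: Unit with the ROUND button: white wedge housing 76 mm wide, x -62 to +72 mm, on a black foot 150 x 94 mm, fixed. Origin: middle of the underside; z up; its low front (lever side) faces its own -x. The panel slopes up at 25 degrees from front (75 mm high) to back (136 mm): normal (-sin 25, 0, cos 25) in the unit's frame.
- press_r (a point): Centre of the top of the round button: black, 36 mm diameter, 18 mm proud of the panel, slides 12 mm straight into it against a 2 to 5 N spring; the lever lets go at about 6 to 8 mm. Its z axis is the panel's outward normal (press along -z).
- button_r (a joint): Travel of the round button, m: 0 out, 0.012 fully in. It springs back out.
- bar_r (a point): Middle of the round black cross bar of this unit's lever: 16 mm diameter, 94 mm long along the unit's y, 100 mm from the pivot, 84 mm clear between the steel arms at its ends. Up: 150 mm above the worktop, 92 mm in front of the unit's origin; down: 53 mm above it, 129 mm in front. Takes 3 to 5 N to lift.
- pivot_r (a point): Point on the lever's pivot axis (along the unit's y) in the middle of the round-button unit, 72 mm up and 30 mm in front of the unit's origin.
- lever_r (a joint): Angle of this unit's lever, rad: about 0.06 latched up (arms lean 39 degrees forward of vertical; 35 at 0), 1.13 right down (100 degrees from vertical). A spring pulls it down. To latch it must be lifted past the catch (to about 0 to -0.05) until the catch clicks in and the button jumps back out; hard stop at -0.16.
- unit_s: The other unit, the same in all but its square button: same housing, size and frame. To be left alone.
- button_s (a joint): Travel of the square button (34 x 34 mm), m: 0 out.
- lever_s (a joint): Angle of the square-button unit's lever, rad: about 0.06 latched up, 1.13 down.
- salt: Salt shaker, 44 mm diameter, 90 mm tall, standing between the units; origin at the underside. Bystander.
- timer: White round kitchen timer, 65 mm diameter, 39 mm tall, behind the units; origin at the underside. Bystander.
- mug: White dotted mug, 78 mm diameter, 93 mm tall, behind the units on the right; origin at the underside. Bystander.
- tin: Low food tin, 75 mm diameter, 58 mm tall, at the front right; origin at the underside. Bystander.
- lemon: Lemon, 71 x 53 x 51 mm, at the front left; origin at the underside. Bystander.

How it is judged:
On the way, in this order (a step that is already met when the one before it is completed fails the run):
1. the round button is pressed in (value of joint button_r above 0.004 m).
2. its lever drops right down (value of joint lever_r above 1 rad), for 0.1 s.
At the end, for the whole second after the job is handed in: The round-button unit's lever is latched up again (lever angle below 0.12 rad) and at rest with nothing holding it, its button is back out (within 3 mm); the square-button unit is as it was: lever up, button out (value of joint each of lever_r, lever_s below 0.12 rad and value of joint each of button_r, button_s below 0.003 m and velocity of joint lever_r between -0.1 and 0.1 rad/s); the robot touches nothing.
It fails at once if the square-button unit is operated: its button pressed 5 mm or its lever dropped (value of joint button_s above 0.005 m or value of joint lever_s above 0.2 rad).
It fails at once if the round button is pressed with more than 40 N (contact force between the fingers and button_r above 40 N).
It fails at once if a bystander is shifted more than 30 mm (distance of any of salt, timer, mug, tin, lemon from where it was at the start of the episode above 0.03 m).
It fails at once if a bystander is tipped over (angle between any of salt, mug, tin's own z axis and vertical above 0.6 rad).
It also fails if it takes over 54 s, if anything falls off the work surface, if the arm or the gripper's body presses on something with over 40 N, if the wrist force passes 120 N, or if a joint passes its speed limit or range.

ROBOT

A 7-joint arm with a two-finger parallel gripper is mounted at the origin on a cart in front of the work surface, level with it; the furniture and walls round the work are solid. World frame = base frame: x ahead of the robot, y to its left, z up, the work surface at z = 0. Lengths are in m, angles in rad, forces in N, time in s.
With the tool pointing down it reaches from about 0.4 to 0.85 m from the base axis. Payload 4.4 kg.
Tool frame: the origin (TCP) lies between the finger pads; the fingertips stand 22 mm ahead of it and the grasp point (between the pads) lies 3 mm ahead of it; z points along the fingers, y is the line along which they close (so a half turn about z gives the same grasp; the last joint's range is limited). The gripper opens to 94 mm and grips with 3 to 60 N. Pads are 16 mm wide; open, the fingers measure 119 mm over their backs; the gripper's body (75 mm by 177 mm) begins 78 mm behind the grasp point.
Start: joints at [-1.273, 0.628, 0.038, 1.517, -0.027, 0.996, -0.02], TCP at [0.231, 0.607, 0.227] pointing down, gripper open.
Joint ranges: [-3.06, 3.06], [-0.37, 2.12], [-1.25, 1.32], [0.18, 2.47], [-1.1, 4.24], [0.23, 1.98], [-2.94, 2.94]. Speed limits (rad/s): [2.57, 2.57, 3.14, 3.14, 3.14, 3.14, 3.14].

INTERFACE

Orientations are given as a unit quaternion [x, y, z, w].
In Python, from cell import * gives the robot as it stands. The module is installed in compiled form; this text tells all that it offers. Calls block until the motion is done:
- movep(position, orientation): joint-space move of the TCP to a pose.
- move_l(position, v=0.15, orientation=None): straight line of the TCP; orientation=None keeps the orientation; v is the mean speed in m/s.
- set_joints(angles): joint-space move.
- gripper_to(opening): opening from 0.0 (shut) to 1.0 (fully open); the grip force is fixed at half the most; returns when the fingers have stopped.
- sleep(seconds).
- inverse_kinematics(position, orientation): joint angles nearest the present ones, or None.
- get_obs(): the state.
- grab_frame(name): name is "side" or "top"; returns the picture (400x640x3 uint8, red, green, blue); there is no depth.
- camera_params(name): a dict with "fx", "fy", "cx", "cy" (pixels), "R" (3x3) and "t" (3): a world point X has camera coordinates R X + t. Camera axes: x right, y down, z forward; pixel columns grow to the right and rows downward; lengths in m; the calibration is good to about 2 mm. A picture is of the moment at which its call begins. camera_params takes no time and is no camera call.
A pose or a line that the arm cannot do raises PlanningError and nothing moves.
- hand_in(): hands the job in; it is judged then, once.
The state is a dict: "clock": time; "joint_pos": joint angles; "joint_velocities": joint speeds; "effort": joint torques, N m; "tcp_pos": TCP position; "ee_rot": TCP orientation; "force": force on the tool from outside, world axes, zero at the start; "wrist_torque": the same for the moment, N m; "grip_width": opening from 0.0 (shut) to 1.0 (fully open); "finger_force": force on a finger pad.
Only numpy, scipy, OpenCV 4.12 (cv2) and the standard library are available. Lean on these libraries where they do the work, as an engineer would, in place of code of your own. Each camera call takes 0.05 s, during which the arm holds its last target. There are 200 camera calls.

## Working session

There is one attempt and no reset: what is moved stays moved. The work goes in short steps, each a Python script; the robot and the scene stay as the last script left them, time stands still between calls to the robot, and variables do not carry over. Pictures are saved under pics/ and viewed, at most 10 in all, crops included, and the job is handed in when it is done.

```bash
mkdir -p pics; python3 - <<'E'
from cell import *
import cv2
for n in("side","top"):
    cv2.imwrite(f"pics/{n}0.png",cv2.cvtColor(grab_frame(n),cv2.COLOR_RGB2BGR)); print(n,camera_params(n))
o=get_obs();print(o)
E
```

```text
side {'fx': 423.6677220310395, 'fy': 423.6677220310395, 'cx': 319.8816294250385, 'cy': 200.6670888864104, 'R': array([[-0.83611037,  0.54834452, -0.01541894],
       [ 0.41216391,  0.60941856, -0.67729604],
       [-0.36199499, -0.57264937, -0.735549  ]]), 't': array([ 0.50919442, -0.12999959,  1.74258162])}
top {'fx': 369.8301340093536, 'fy': 369.8301340093536, 'cx': 323.62202956572486, 'cy': 201.7507196741639, 'R': array([[-5.71609862e-02, -9.98364972e-01, -5.89889680e-05],
       [-9.69997916e-01,  5.55508263e-02, -2.36681533e-01],
       [ 2.36297829e-01, -1.34717307e-02, -9.71587283e-01]]), 't': array([0.00364602, 0.60606956, 1.14160523])}
{'clock': 0.1, 'joint_pos': array([-1.27282257,  0.62924129,  0.03845262,  1.51824867, -0.02697692,
        0.99630731, -0.01996946]), 'joint_velocities': array([-0.00062313, -0.00302152,  0.00052734, -0.00332329,  0.00129744,
        0.00084454,  0.00034182]), 'effort': array([ 3.95639276e-03, -5.50784504e+01,  1.14761654e+00, -1.87117678e+01,
       -5.21882332e-02,  1.90857332e-02,  4.15366651e-05]), 'tcp_pos': array([0.23105581, 0.6069508 , 0.22666038]), 'ee_rot': array([ 1.80867305e-01,  9.83507146e-01, -8.32694930e-04, -1.32867795e-04]), 'force': array([-0.04776806, -0.55260299,  0.40034762]), 'wrist_torque': array([ 0.06310599,  0.0171548 , -0.08284847]), 'finger_force': 0.0, 'grip_width': 1.0005520992686872}
```

View pics/side0.png

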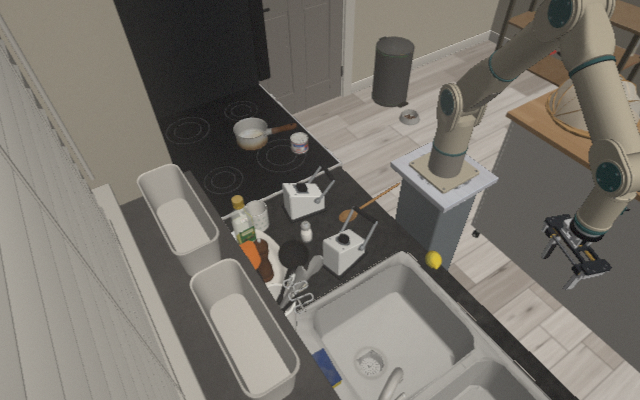

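View pics/top0.png

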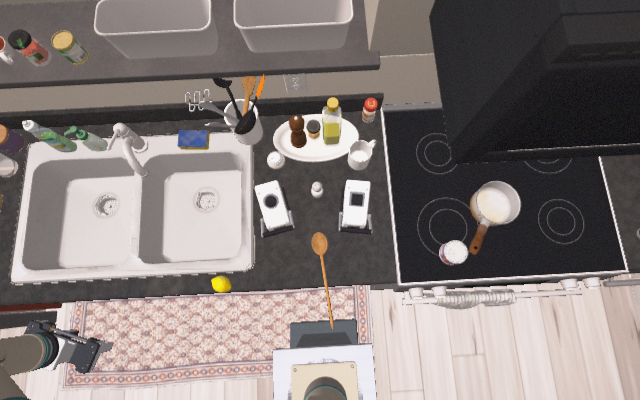

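The top view shows the round-button unit on the left at about (272,205) and the square-button unit at (355,205). The salt is at (317,188), the timer at (276,159) and the mug at (360,153). I'll enlarge the round unit next.

```bash
python3 - <<'E'
import cv2
a=cv2.imread("pics/top0.png")[170:245,240:340]; b=cv2.imread("pics/side0.png")[190:285,290:390]
cv2.imwrite("pics/tc.png",cv2.resize(a,None,fx=8,fy=8,interpolation=cv2.INTER_CUBIC))
cv2.imwrite("pics/sc.png",cv2.resize(b,None,fx=6,fy=6,interpolation=cv2.INTER_CUBIC))
E
```

```text
(no output)
```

View pics/tc.png

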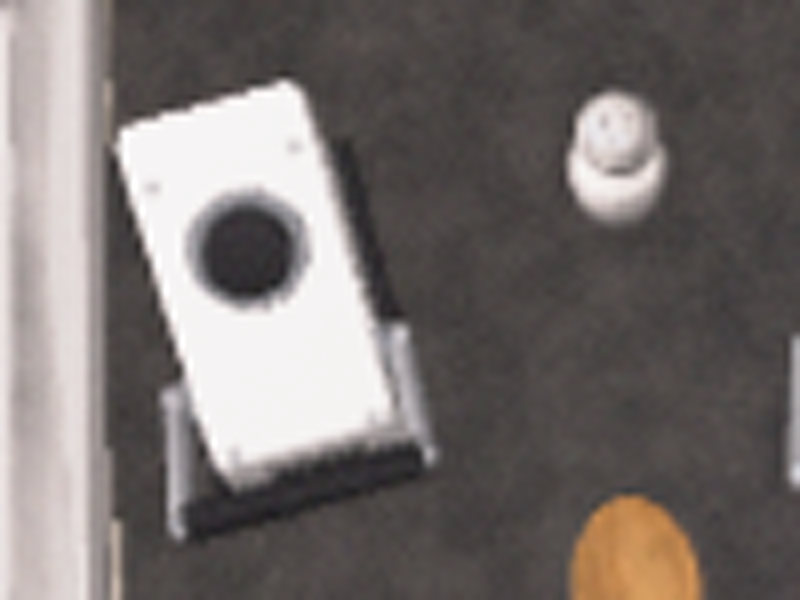

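View pics/sc.png

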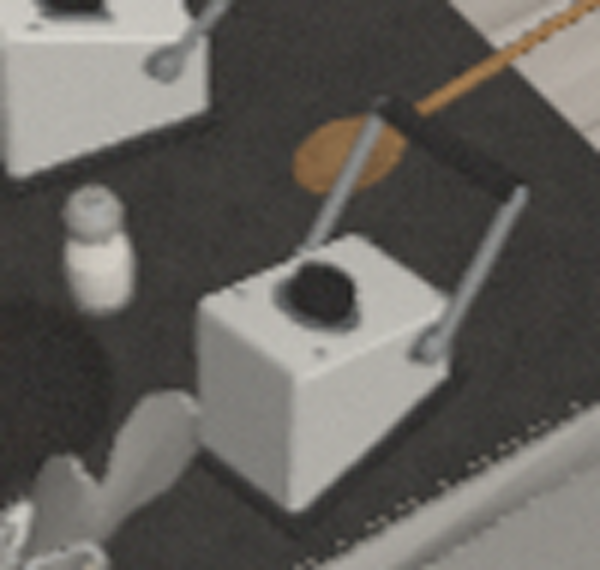

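The crops show the unit clearly, so I'll fit its pose to these pixel positions. In the top crop the housing corners are at (118,130), (292,82), (398,428) and (232,480). The bar ends are at (185,520) and (425,455), and the button top is at (247,250). The matching points in the side crop go into the fit too.

```bash
cat > fit.py <<'E'
from cell import *
import numpy as np
from scipy.optimize import least_squares
L=np.array([[72,38,136],[72,-38,136],[-62,-38,75],[-62,38,75],[-92,47,150],[-92,-47,150]])/1e3
T=np.array([[118,130],[292,82],[398,428],[232,480],[185,520],[425,455],[247,250]])/8+[240,170]-.4
S=np.array([[295,378],[200,300],[355,235],[450,300],[522,190],[385,103],[325,292]])/6+[290,190]-.4
s,c=np.sin(np.radians(25)),np.cos(np.radians(25))
def world(p,P): 
    a=p[2]; R=np.array([[np.cos(a),-np.sin(a),0],[np.sin(a),np.cos(a),0],[0,0,1]]); return P@R.T+[p[0],p[1],0]
def btn(p): x=p[3]; return np.array([x-.018*s,0,.075+(x+.062)*np.tan(np.radians(25))+.018*c])
def pix(n,X):
    k=camera_params(n); C=X@k["R"].T+k["t"]; return C[:,:2]/C[:,2:]*[k["fx"],k["fy"]]+[k["cx"],k["cy"]]
def res(p):
    X=world(p,np.vstack([L,btn(p)])); return np.concatenate([(pix("top",X)-T).ravel(),(pix("side",X)-S).ravel()])
r=least_squares(res,[.5,.2,.2,0.02],loss="soft_l1"); p=r.x
if __name__=="__main__":
    print(p,np.round(res(p).reshape(-1,2),1).tolist()); print(world(p,np.vstack([L,btn(p)])).round(3))
E
python3 fit.py
```

```text
[0.59324423 0.13286744 0.22984202 0.01930943] [[-0.7, -0.3], [1.0, -0.8], [0.6, -0.4], [-1.5, -0.4], [0.3, 0.8], [0.5, 0.2], [0.0, -0.2], [1.3, 0.7], [-0.9, 0.2], [0.5, -1.1], [1.9, 0.2], [-0.4, 0.4], [0.1, 0.1], [-0.1, -1.8]]
[[0.655 0.186 0.136]
 [0.672 0.112 0.136]
 [0.542 0.082 0.075]
 [0.524 0.156 0.075]
 [0.493 0.158 0.15 ]
 [0.514 0.066 0.15 ]
 [0.605 0.136 0.129]]
```

```bash
cat > h.py <<'E'
from fit import *
from scipy.spatial.transform import Rotation as Ro
a=p[2]; ux=np.array([np.cos(a),np.sin(a),0]); uy=np.array([-np.sin(a),np.cos(a),0]); Z=np.array([0,0,1.])
n=-s*ux+c*Z
B=world(p,btn(p)[None])[0]
def quat(z,y): return Ro.from_matrix(np.column_stack([np.cross(y,z),y,z])).as_quat()
def frc(): return np.mean([get_obs()["force"] for _ in range(5)],0)
E
python3 - <<'E'
from h import *
tip=B+.05*n; ok={}
for sg in(1,-1):
    y=sg*np.cross(n,uy); print(sg,"press",inverse_kinematics(tip+.022*n,quat(-n,y)))
    print("lift",inverse_kinematics(world(p,np.array([[-.129,0,.056]]))[0],quat(-Z,sg*ux)),inverse_kinematics(world(p,np.array([[-.08,0,.16]]))[0],quat(-Z,sg*ux)))
    print("y",inverse_kinematics(tip+.022*n,quat(-n,sg*uy)))
E
```

```text
1 press [ 0.42438097  0.65062188 -1.06100647  2.13270607  1.39089719  0.63872068
  1.78501185]
lift [-0.39026173  0.69020757  0.16851459  2.12740565 -0.31919587  0.34723079
  0.27133392] [-0.47041378  0.56458992  0.29556002  1.93310423 -0.25071974  0.67921413
  0.20788896]
y [ 0.0912415   0.48329693 -0.51662961  2.14091606  1.15263586  0.29702914
  0.40343253]
-1 press [ 0.0912415   0.48329693 -0.51662961  2.14091606  1.15263586  0.29702914
 -1.1673638 ]
lift [ 0.01455039  0.71495872 -0.43163626  2.1161077   0.68349961  0.44926893
  2.4183123 ] [ 0.07674872  0.59294301 -0.52324771  1.91733947  0.4258397   0.74227568
  2.67936551]
y [ 0.0912415   0.48329693 -0.51662961  2.14091606  1.15263586  0.29702914
 -2.73816012]
```

```bash
python3 - <<'E'
from h import *
import cv2
q=quat(-n,uy)
gripper_to(0.0)
movep(B+.11*n,q); move_l(B+(.022+.008)*n,.1)
f0=frc(); last=None; con=None
print(get_obs()["clock"],f0)
for k in range(1,26):
    t=.008-.001*k
    move_l(B+(.022+t)*n,.02)
    f=(frc()-f0)@n
    act=(get_obs()["tcp_pos"]-B)@n-.022
    print(k,round(t,3),round(act,4),f.round(2))
    if con is None and f>1.5: con=act
    if f>12 or (con is not None and con-act>.0095): break
sleep(.4)
move_l(B+.06*n,.1)
cv2.imwrite("pics/side1.png",cv2.resize(cv2.cvtColor(grab_frame("side"),cv2.COLOR_RGB2BGR)[180:290,280:400],None,fx=5,fy=5,interpolation=cv2.INTER_CUBIC)); print(get_obs()["clock"])
E
```

```text
4.5667 [-0.05427382 -0.23240961 -0.25830727]
1 0.007 0.0073 0.04
2 0.006 0.006 0.22
3 0.005 0.0049 0.46
4 0.004 0.0039 0.03
5 0.003 0.0029 0.21
6 0.002 0.0019 0.51
7 0.001 0.0011 2.07
8 0.0 0.0004 7.26
9 -0.001 -0.0007 4.84
10 -0.002 -0.002 2.95
11 -0.003 -0.0032 -0.19
12 -0.004 -0.0041 3.12
13 -0.005 -0.005 3.16
14 -0.006 -0.006 3.37
15 -0.007 -0.007 3.61
16 -0.008 -0.008 3.88
17 -0.009 -0.0091 4.15
9.8833
```

View pics/side1.png

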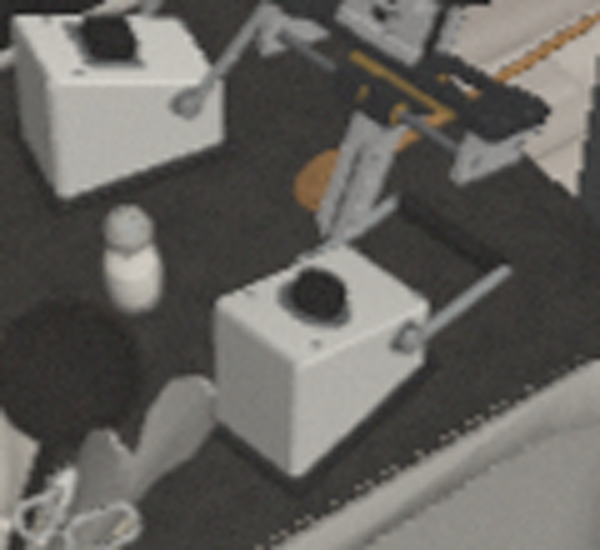

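The lever is right down: its bar runs from (400,195) to (512,268) in the crop and the button is back out. The unit hasn't moved. Next I'll grip the bar from above.

```bash
python3 - <<'E'
from h import *
import cv2
move_l(B+.12*n,.2); gripper_to(0.6)
q=quat(-Z,ux); b=world(p,np.array([[-.129,0,.053]]))[0]
movep(b+[0,0,.14],q); move_l(b,.1)
f0=frc(); print(f0); np.save("f0.npy",f0)
gripper_to(0.0)
o=get_obs(); print(o["clock"],o["grip_width"]*94,o["finger_force"],"du",(frc()-f0)@ux,(frc()-f0)@uy,(frc()-f0)[2], (o["tcp_pos"]-b).round(4))
cv2.imwrite("pics/side2.png",cv2.resize(cv2.cvtColor(grab_frame("side"),cv2.COLOR_RGB2BGR)[180:290,280:400],None,fx=5,fy=5,interpolation=cv2.INTER_CUBIC))
E
```

```text
[ 0.68829672  0.00088756 -0.5482236 ]
14.4833 14.86935246250471 30.00037908554077 du 4.009060853364843 -0.3151181283602234 -2.0365017055294583 [0.002  0.0005 0.0002]
```

View pics/side2.png

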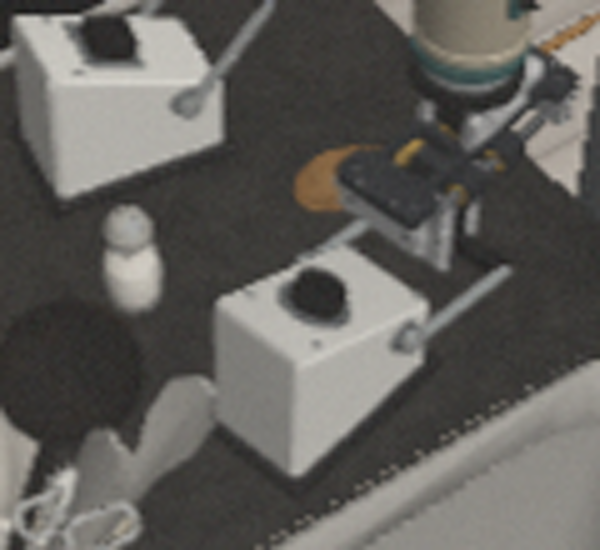

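The fingers hold the bar and the measured force is low. The bar sits about 2 mm further along +x than fitted, so I'll shift the arc by that and lift.

```bash
python3 - <<'E'
from h import *
import cv2
f0=np.load("f0.npy")
def P(l):
    th=np.radians(35)+l
    return world(p,np.array([[-.028-.1*np.sin(th),0,.0705+.1*np.cos(th)]]))[0]
for l in list(np.arange(1.05,0.1,-.1))+[.05,0,-.04,-.08]:
    move_l(P(l),.06); f=frc()-f0; o=get_obs(); e=o["tcp_pos"]-P(l)
    print(round(l,2),(f@ux).round(1),(f@uy).round(1),f[2].round(1),"err",(e@ux*1e3).round(1),(e[2]*1e3).round(1))
    if np.linalg.norm(f)>50: print("STOP");break
print(o["clock"],o["grip_width"]*94)
cv2.imwrite("pics/side3.png",cv2.resize(cv2.cvtColor(grab_frame("side"),cv2.COLOR_RGB2BGR)[170:290,280:400],None,fx=5,fy=5,interpolation=cv2.INTER_CUBIC))
E
```

```text
1.05 2.3 0.5 -4.6 err -0.4 -0.2
0.95 1.3 0.1 -4.1 err -0.4 0.3
0.85 -0.4 1.3 -4.9 err -0.5 0.3
0.75 -1.2 1.1 -5.4 err -0.8 0.1
0.65 -4.5 2.3 -4.8 err -1.3 -0.1
0.55 -5.0 0.4 -4.5 err -1.8 -0.0
0.45 -8.5 2.1 -2.6 err -2.6 -0.0
0.35 -9.4 2.9 0.3 err -3.5 -0.1
0.25 -12.4 1.6 2.8 err -4.9 -0.2
0.15 -14.9 1.2 4.6 err -6.5 -0.4
0.05 -18.8 2.2 10.7 err -8.2 -0.3
0 -21.8 2.7 15.3 err -9.0 -0.1
-0.04 -22.9 1.4 16.1 err -9.9 -0.1
-0.08 -24.6 1.6 23.9 err -9.5 0.7
18.7417 15.07549010110613
```

View pics/side3.png

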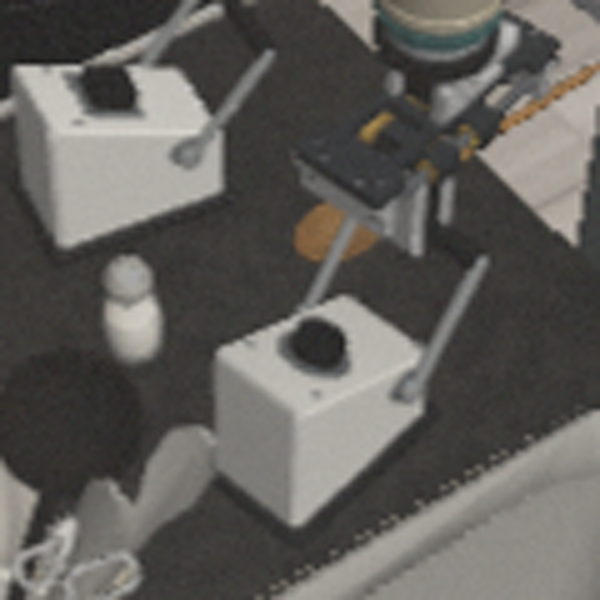

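The remaining force is mostly radial: the commanded circle is about 6 mm too small and the lever sits near angle 0. I'll raise the target and step gently past the catch.

```bash
python3 - <<'E'
from h import *
import cv2
f0=np.load("f0.npy")
piv=world(p,np.array([[-.028,0,.0705]]))[0]
for x,z in [(-50.6,88.5),(-50.6,90.5),(-50.6,92.5),(-48,93),(-46,94)]:
    move_l(piv+ux*x/1e3+Z*z/1e3,.03); f=frc()-f0; d=(get_obs()["tcp_pos"]-piv)*1e3; X,H=d@ux,d[2]; th=np.arctan2(-X,H)
    print(x,z,"act",X.round(1),H.round(1),"r",np.hypot(X,H).round(1),"lev",(th-np.radians(35)).round(3),"f rad/tan",(f@ux*-np.sin(th)+f[2]*np.cos(th)).round(1),(f@ux*np.cos(th)+f[2]*np.sin(th)).round(1))
print(get_obs()["clock"])
cv2.imwrite("pics/side4.png",cv2.resize(cv2.cvtColor(grab_frame("side"),cv2.COLOR_RGB2BGR)[170:290,280:400],None,fx=5,fy=5,interpolation=cv2.INTER_CUBIC))
E
```

```text
-50.6 88.5 act -57.9 89.0 r 106.2 lev -0.034 f rad/tan 22.4 -7.9
-50.6 90.5 act -56.0 90.7 r 106.6 lev -0.058 f rad/tan 13.5 -7.8
-50.6 92.5 act -53.7 92.6 r 107.0 lev -0.085 f rad/tan 6.2 -7.1
-48 93 act -52.7 93.1 r 107.0 lev -0.096 f rad/tan 10.7 -7.8
-46 94 act -51.0 94.3 r 107.2 lev -0.115 f rad/tan 13.4 -7.9
20.0417
```

View pics/side4.png

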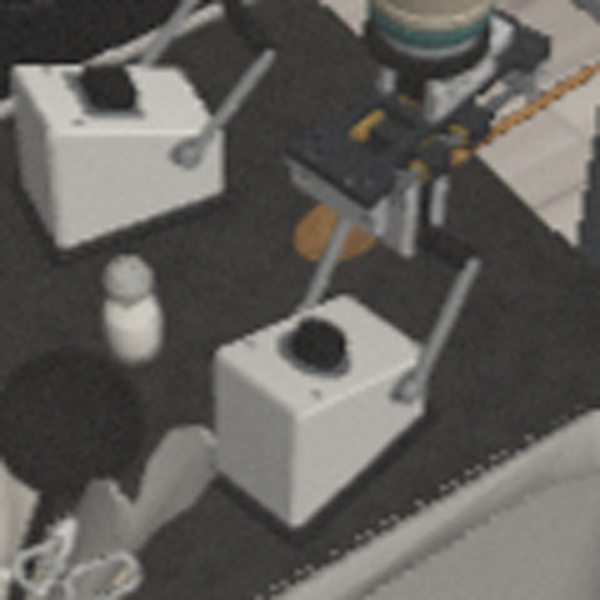

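The left end of the bar is at (478,262) in the crop, about 1.6 px past its original latched position. I'll push a little further, then back off slowly and check whether the tangential load disappears, which would mean the catch holds.

```bash
python3 - <<'E'
from h import *
f0=np.load("f0.npy")
piv=world(p,np.array([[-.028,0,.0705]]))[0]
def go(x,z):
    move_l(piv+ux*x/1e3+Z*z/1e3,.03); f=frc()-f0; d=(get_obs()["tcp_pos"]-piv)*1e3; X,H=d@ux,d[2]; th=np.arctan2(-X,H); ft=(f@ux*np.cos(th)+f[2]*np.sin(th))
    print(x,z,"act",X.round(1),H.round(1),"lev",(th-np.radians(35)).round(3),"f rad/tan",(f@ux*-np.sin(th)+f[2]*np.cos(th)).round(1),ft.round(1)); return ft
x,z=-46,94
for i in range(6):
    x+=1.5;z+=1.2
    if go(x,z)<-14: break
sleep(.2)
for i in range(14):
    x-=1.7;z-=1.1
    if go(x,z)>1: break
print(get_obs()["clock"])
E
```

```text
-44.5 95.2 act -49.2 95.5 lev -0.135 f rad/tan 11.8 -7.3
-43.0 96.4 act -47.4 96.6 lev -0.155 f rad/tan 10.8 -8.1
-41.5 97.60000000000001 act -45.5 97.8 lev -0.175 f rad/tan 8.8 -9.0
-40.0 98.80000000000001 act -43.8 98.9 lev -0.194 f rad/tan 7.8 -8.2
-38.5 100.00000000000001 act -43.6 99.1 lev -0.196 f rad/tan 2.4 -11.4
-37.0 101.20000000000002 act -43.5 99.2 lev -0.198 f rad/tan -2.3 -13.2
-38.7 100.10000000000002 act -43.6 99.1 lev -0.197 f rad/tan 1.7 -10.7
-40.400000000000006 99.00000000000003 act -43.7 99.0 lev -0.195 f rad/tan 5.9 -8.1
-42.10000000000001 97.90000000000003 act -44.7 98.5 lev -0.185 f rad/tan 8.2 -6.5
-43.80000000000001 96.80000000000004 act -45.8 97.9 lev -0.173 f rad/tan 10.3 -5.4
-45.500000000000014 95.70000000000005 act -46.9 97.3 lev -0.162 f rad/tan 14.1 -4.4
-47.20000000000002 94.60000000000005 act -48.4 96.4 lev -0.145 f rad/tan 14.1 -3.5
-48.90000000000002 93.50000000000006 act -50.2 95.3 lev -0.126 f rad/tan 14.7 -4.4
-50.60000000000002 92.40000000000006 act -51.7 94.3 lev -0.109 f rad/tan 15.2 -3.0
-52.300000000000026 91.30000000000007 act -53.5 93.0 lev -0.089 f rad/tan 13.8 -3.3
-54.00000000000003 90.20000000000007 act -55.2 91.8 lev -0.07 f rad/tan 13.7 -3.1
-55.70000000000003 89.10000000000008 act -56.8 90.5 lev -0.051 f rad/tan 13.0 -1.7
-57.400000000000034 88.00000000000009 act -58.2 89.5 lev -0.034 f rad/tan 10.8 -2.6
-59.10000000000004 86.90000000000009 act -59.4 88.5 lev -0.02 f rad/tan 10.6 -1.1
-60.80000000000004 85.8000000000001 act -60.3 87.8 lev -0.009 f rad/tan 12.0 -0.5
25.2917
```

The hard stop showed up at an estimated -0.196, which is -0.16 true, so the lever is now at about 0.03. I'll keep lowering until the catch takes the load.

```bash
python3 - <<'E'
from h import *
import cv2
f0=np.load("f0.npy")
piv=world(p,np.array([[-.028,0,.0705]]))[0]
x,z=-60.8,85.8
for i in range(5):
    x-=1.7;z-=1
    move_l(piv+ux*x/1e3+Z*z/1e3,.03); f=frc()-f0; d=(get_obs()["tcp_pos"]-piv)*1e3; X,H=d@ux,d[2]; th=np.arctan2(-X,H); ft=(f@ux*np.cos(th)+f[2]*np.sin(th))
    print(X.round(1),H.round(1),"lev",(th-np.radians(35)+.036).round(3),ft.round(1))
    if ft>4: break
print(get_obs()["clock"])
cv2.imwrite("pics/side5.png",cv2.resize(cv2.cvtColor(grab_frame("side"),cv2.COLOR_RGB2BGR)[170:290,280:400],None,fx=5,fy=5,interpolation=cv2.INTER_CUBIC))
E
```

```text
-61.1 87.1 lev 0.037 1.2
-62.4 86.1 lev 0.052 1.8
-63.4 85.2 lev 0.065 1.3
-64.1 84.6 lev 0.073 4.0
26.2917
```

The load has reversed near 0.06, so the catch appears to hold. I'll release, retreat straight up and look.

```bash
python3 - <<'E'
from h import *
import cv2
gripper_to(0.5); o=get_obs(); move_l(o["tcp_pos"]+[0,0,.12],.12); sleep(.3)
print(get_obs()["clock"],get_obs()["force"])
a=[cv2.resize(cv2.cvtColor(grab_frame(m),cv2.COLOR_RGB2BGR)[y:y+120,x0:x0+80],None,fx=5,fy=5,interpolation=cv2.INTER_CUBIC) for m,y,x0 in(("side",170,310),("top",140,240))]
cv2.imwrite("pics/end.png",cv2.hconcat(a))
E
```

```text
28.4667 [-0.1492042  0.2255601  0.1304217]
```

View pics/end.png

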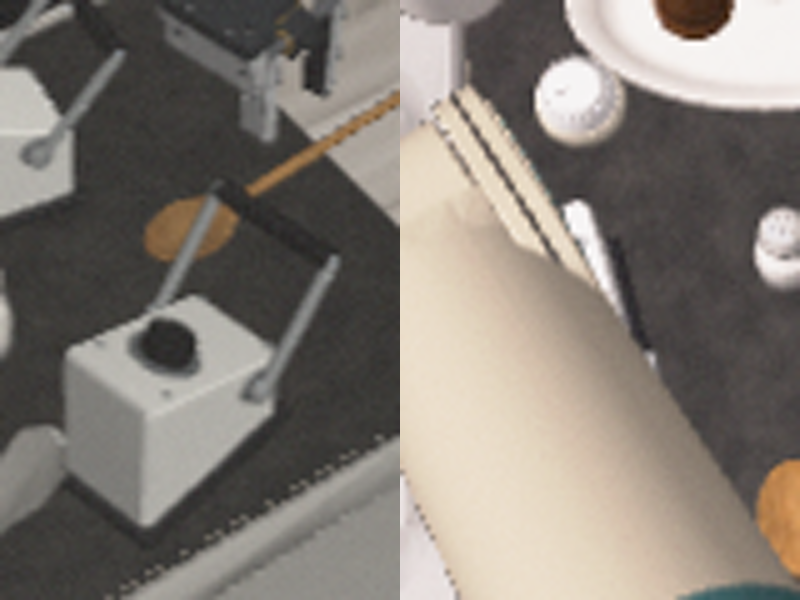

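The lever stays up on its own: the left end of the bar is at (335,260) in the crop, which is (377,222) in the full picture and matches the start. The button is out and the gripper is clear.

```bash
python3 -c "
from cell import *
print(hand_in())"
```

```text
the job is handed in; nothing more can be done
None
```

I pressed the round button until its lever dropped, then lifted the lever back up until it latched; it stayed up with the gripper clear, and I handed the job in at about 28 s of the 54 s limit (no verdict was returned).

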